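Weigh out a pack of brass bell washers

TASK

Weigh out a pack of brass washers for the handbells: with a closed fingertip laid on top of a washer, slide the washers one at a time along the lanes of the sorting tray and off its open end into the scale pan, letting the pointer settle after each, until the pointer reaches or first passes the steel target tab on the dial; then stop and leave the other washers in the tray. Press lightly, never with more than 10 N (a kilogram's weight), so that neither brass nor tray is scratched, keep your hand off the scale and its pan, and leave the bell, the mallet and the jar where they are.

Things in the scene. Friction and masses are not known exactly. Their poses are not given: they have to be found in the camera images.
- tray: wooden sorting tray, 86 mm wide (its x), 180 mm long (its y), fixed on a black bell case (top 100 mm above the table) on 3 mm rubber feet. Origin: centre of its underside. Floor surface at z = +4 mm, level; gives 0.05 mm per N. Two lanes run along y, centre lines at x = -20.5 and +20.5 mm, 37 mm wide between guide strips 2.5 mm high, lower than every washer. The -y end is open; washers slide off it towards -y.
- lip (a point): middle of the edge of the tray's open end, on the floor surface; axes as the tray's (y points back along the lanes, away from the scale). This end hangs 40 mm out past the case and 20 mm in over the rim of the scale pan, so a washer pushed off it drops into the pan.
- scale: white spring dial scale, fixed on the table, 130 mm wide (x); origin on the table under the pan's centre. The white dial, 109 mm across, lies towards its -y, centre 128 mm from the pan's centre, and slopes down away from the tray. Not to be touched.
- pan_floor (a point): centre of the inner floor of the pan, a round steel dish: floor 63 mm radius, sloping rim 75 mm radius and 9 mm high. It rides on the scale's spring and sinks 0.065 mm per gram; empty, its floor is 66 mm above the table, 41 mm below the tray's floor. Not to be touched by the hand.
- pointer (a joint): the black pointer of the dial: 0 with the pan empty, grows clockwise (seen facing the dial) by 0.03 rad per gram on the pan; zero at the dial's upper edge, long ticks every 20 g, short ones every 5 g. It needs about half a second to settle after a washer falls.
- target (a joint): the plain steel target tab at the rim of the dial, set beforehand between 1.71 and 2.46 rad (57 to 82 g), in the same sense and from the same zero as the pointer: the pointer is at the tab when both values are equal. Not to be moved.
- pointer_tip (a point): point on the pointer 42 mm from the dial's centre.
- target_tab (a point): point of the target arm 42 mm from the dial's centre; y points outwards along the arm, x in the direction in which the pointer travels as weight is added. The pointer is at the tab when its tip is at x = 0 here.
- washer1: one of six flat brass washers, 34 mm across, hole 11 to 24 mm, mixed thickness 3 to 7 mm (which has which is not known), 21 to 28 g; three to a lane, single file, about 40 mm apart, flat. Origin: centre of its underside. Hard: touch down on it slower than 10 mm/s, feeling for its top. A closed fingertip pressing it with 3 to 6 N drags it (friction on tray about 0.3, less than under the fingertip).
- washer2: another washer, as washer1.
- washer3: another washer, as washer1.
- washer4: another washer, as washer1.
- washer5: another washer, as washer1.
- washer6: another washer, as washer1.
- bell: bystander: brass handbell standing mouth down, 120 mm across, 200 mm tall with its black handle; origin at the centre of its mouth.
- mallet: bystander: bell mallet lying on the table, 270 mm long; origin near its middle, on the table.
- jar: bystander: small clear jar with a lid, 60 mm across, 75 mm tall; origin under its centre.

How it is judged:
On the way, in this order (a step that is already met when the one before it is completed fails the run):
1. one washer is in the pan, and the pointer has settled (value of joint pointer between 0.6 and 0.87 rad and velocity of joint pointer between -0.3 and 0.3 rad/s), for 0.8 s.
2. two washers are in the pan, and the pointer has settled (value of joint pointer between 1.26 and 1.68 rad and velocity of joint pointer between -0.3 and 0.3 rad/s), for 0.8 s.
3. three washers are in the pan, and the pointer has settled (value of joint pointer between 1.95 and 2.46 rad and velocity of joint pointer between -0.3 and 0.3 rad/s), for 0.8 s.
At the end, for the whole second after the job is handed in: The pointer has settled from 2 g (0.06 rad) short of the target tab to 30 g (0.9 rad, about one washer) past it; every washer lies in the pan or in a lane of the tray with its centre at least 2 mm inside the open end, none elsewhere (x of pointer_tip in the frame of target_tab between -0.0025 and 0.0329 m and y of pointer_tip in the frame of target_tab above -0.042 m and velocity of joint pointer between -0.3 and 0.3 rad/s and ((horizontal distance between washer1 and pan_floor below 0.07 m and z of washer1 in the frame of pan_floor below 0.035 m) or (y of washer1 in the frame of lip between 0.002 and 0.18 m and z of washer1 in the frame of lip between -0.003 and 0.006 m)) and ((horizontal distance between washer2 and pan_floor below 0.07 m and z of washer2 in the frame of pan_floor below 0.035 m) or (y of washer2 in the frame of lip between 0.002 and 0.18 m and z of washer2 in the frame of lip between -0.003 and 0.006 m)) and ((horizontal distance between washer3 and pan_floor below 0.07 m and z of washer3 in the frame of pan_floor below 0.035 m) or (y of washer3 in the frame of lip between 0.002 and 0.18 m and z of washer3 in the frame of lip between -0.003 and 0.006 m)) and ((horizontal distance between washer4 and pan_floor below 0.07 m and z of washer4 in the frame of pan_floor below 0.035 m) or (y of washer4 in the frame of lip between 0.002 and 0.18 m and z of washer4 in the frame of lip between -0.003 and 0.006 m)) and ((horizontal distance between washer5 and pan_floor below 0.07 m and z of washer5 in the frame of pan_floor below 0.035 m) or (y of washer5 in the frame of lip between 0.002 and 0.18 m and z of washer5 in the frame of lip between -0.003 and 0.006 m)) and ((horizontal distance between washer6 and pan_floor below 0.07 m and z of washer6 in the frame of pan_floor below 0.035 m) or (y of washer6 in the frame of lip between 0.002 and 0.18 m and z of washer6 in the frame of lip between -0.003 and 0.006 m))); the robot touches nothing.
It fails at once if a washer is pressed with more than 10 N (contact force between the fingers and washer1 above 10 N or contact force between the fingers and washer2 above 10 N or contact force between the fingers and washer3 above 10 N or contact force between the fingers and washer4 above 10 N or contact force between the fingers and washer5 above 10 N or contact force between the fingers and washer6 above 10 N).
It fails at once if the tray is pressed by the robot with more than 10 N (contact force between any of the fingers, the arm and tray above 10 N).
It fails at once if the robot touches the scale or its pan with more than 1 N (contact force between any of the fingers, the arm and scale above 1 N).
It fails at once if the target tab is moved (distance of target_tab from where it was at the start of the episode above 0.006 m).
It fails at once if the bell, the mallet or the jar is moved by more than 15 mm (distance of any of bell, mallet, jar from where it was at the start of the episode above 0.015 m).
It also fails if it takes over 64 s, if anything falls off the work surface, if the arm or the gripper's body presses on something with over 40 N, if the wrist force passes 120 N, or if a joint passes its speed limit or range.

ROBOT

A 6-joint arm with a two-finger parallel gripper is mounted at the origin on the work surface. World frame = base frame: x ahead of the robot, y to its left, z up, the work surface at z = 0. Lengths are in m, angles in rad, forces in N, time in s.
With the tool pointing down it reaches from about 0.35 to 0.975 m from the base axis. Payload 4.9 kg.
Tool frame: the origin (TCP) lies midway between the tips of the shut fingers; the grasp point (between the pads) lies 19 mm behind it; z points along the fingers, y is the line along which they close (so a half turn about z gives the same grasp; the last joint's range is limited). The gripper opens to 85 mm and grips with 20 to 120 N. Pads are 22 mm wide; open, the fingers measure 114 mm over their backs; the gripper's body (76 mm by 85 mm) begins 54 mm behind the grasp point. The pads swing forward as they close: fully open they stand 13 mm farther back than shut.
Start: joints at [1.224, 0.053, 1.613, -0, 1.476, -0.119], TCP at [0.141, 0.609, 0.231] pointing down, gripper open.
Joint ranges: [-3.01, 3.01], [-1.01, 2.22], [0.06, 2.58], [-1.02, 4.17], [0.09, 2.62], [-3.14, 3.14]. Speed limits (rad/s): [2.57, 2.57, 3.14, 3.14, 3.14, 3.14].

INTERFACE

Orientations are given as a unit quaternion [w, x, y, z].
In Python, from plant import state, grab_frame, job_done, cut_out, place_of gives the robot as it stands.
- The arm moves only by the tool jog_arm, never from a script. Its argument "motion" is text: rows parted by semicolons, each of 7 numbers parted by spaces: the opening in per cent of the stroke, from 0 (shut) to 100 (fully open), then the shift along the tool's x, y, z as a fraction of full scale, then the turn, a rotation vector about the tool's x, y, z as a fraction of full scale. A call has exactly 5 rows; each row is the pose to reach, as a shift and turn from the pose commanded when the call began, along the tool's axes at that moment; what a row does not reach only later rows make up. Full scale, the value 1, is 50 cm for a shift and 1.5 rad for a turn. A row lasts 1/8 s, in which the tool goes at most 62.5 mm and 10.7 degrees, less where a joint would pass 70% of its speed; a pose out of reach is approached as far as the arm can. A call with a number of a shift or a turn outside -1 to 1 is refused whole. A call with a gripper value outside its range is refused whole. The fingers move at their own pace and stop on an object; the grip force is fixed at half the most. Time passes only in rows, so rows that repeat a pose let the fingers close, or fill a call up. It gives the time, the measured TCP pose, the force, the opening and the grip force at its end, in the units of the state.
- state(): the state, without advancing time (a new reading comes with each control period).
- grab_frame(name): name is "side" or "top" or "wrist"; returns a dict with "color" (420x560x3 uint8, red, green, blue), "range_z" (420x560 float32, m along the optical axis (not along the pixel's ray), 0 where there is no reading), "intrinsics" (3x3 intrinsics, pixels), "world_from_camera" (4x4, takes a point from camera to world coordinates). Camera axes: x right, y up, looking along -z (the intrinsics and any distortion apply to the point x, -y, -z); pixel columns grow to the right and rows downward; lengths in m; the calibration is good to about 2 mm. A picture is of the moment at which its call begins.
- job_done(): hands the job in; it is judged then, once.
Trained networks look in the newest picture that a camera, given by its name, has taken for a name from the list of things; names that differ only in an ending like _2 or _b are one class to them, and where a whole thing is asked for, a point or a joint stands for the part that bears it (a point fixed in the world has none). Each returns a list of dicts, best first, with "p" (0 to 1); they miss things now and then, are a little off and sometimes report something else, mostly with a low value. They report only what shows in the picture. A call takes as long as a camera call.
- cut_out(camera, thing): "pixels" (420x560 bool, what is visible of it).
- place_of(camera, thing): "at" ([x, y, z] in m, in world coordinates, good to about 4 mm: a listed point, or the origin of a listed thing).
The state is a dict: "time": time; "joint_pos": joint angles; "joint_vel": joint speeds; "joint_efforts": joint torques, N m; "tool_pos": TCP position; "tool_rot": TCP orientation; "contact_force": force on the tool from outside, world axes, zero at the start; "ft_torque": the same for the moment, N m; "gripper_width": opening from 0.0 (shut) to 1.0 (fully open); "grasp_force": force on a finger pad.
Only numpy, scipy, OpenCV 4.12 (cv2) and the standard library are available. Lean on these libraries where they do the work, as an engineer would, in place of code of your own. Each camera call takes 0.05 s, during which the arm holds its last target. There are 200 camera calls.

## Working session

There is one attempt and no reset: what is moved stays moved. The work goes in short steps, Python scripts to look and compute and a tool call to move; the robot and the scene stay as the last step left them, time stands still between calls to the robot, and variables do not carry over. Pictures are saved under pics/ and viewed, at most 10 in all, crops included, and the job is handed in when it is done.

Besides the shell and the picture viewer there is one more tool, called after "Call:" as name(argument=value, ...), one argument or row to a line, values as JSON. jog_arm: Moves the arm, as the interface text tells. Shift numbers are shares of 50 cm and turn numbers shares of 1.5 rad, none past 1 either way. Its arguments: {"type":"object","properties":{"motion":{"type":"string"}},"required":["motion"]}

```bash
mkdir -p pics; ls; python3 - <<'E'
from plant import *
import cv2,numpy as np
s=state();print(s)
for c in("top","side"):
    f=grab_frame(c);cv2.imwrite(f"pics/{c}0.png",f["color"][:,:,::-1])
    print(c,f["intrinsics"].tolist(),np.round(f["world_from_camera"],4).tolist())
    for t in("tray","lip","scale","pan_floor","pointer_tip","target_tab","washer1","bell","mallet","jar"):
        print(t,[(np.round(d["at"],3).tolist(),round(d["p"],2)) for d in place_of(c,t)[:7]])
E
```

```text
pics
{'time': 0.0, 'joint_pos': array([ 1.22401274e+00,  5.33774769e-02,  1.61430728e+00,  1.93684662e-05,
        1.47600191e+00, -1.19004141e-01]), 'joint_vel': array([ 1.75367295e-03,  2.14689740e-04, -1.08191432e-03, -8.60764144e-04,
        1.52173936e-05, -6.20950065e-04]), 'joint_efforts': array([-1.25504866e-03, -3.93685198e+01, -3.70174706e+01, -2.47762700e-04,
        7.05985483e-03, -1.35787369e-05]), 'tool_pos': array([0.14091589, 0.60826153, 0.23004231]), 'tool_rot': array([-2.51022693e-04,  1.13644533e-01,  9.93520923e-01, -1.01651565e-03]), 'contact_force': array([0.39292995, 0.02504792, 0.1272258 ]), 'ft_torque': array([-0.04238231, -0.01693071, -0.03287979]), 'grasp_force': 0.0, 'gripper_width': 1.0039025564195299}
top [[424.8120814006398, 0.0, 288.59184196208867], [0.0, 424.8120814006398, 210.45840560868734], [0.0, 0.0, 1.0]] [[-0.0098, 0.9887, -0.1494, 0.3569], [-0.9999, -0.0101, -0.0007, 0.0304], [-0.0022, 0.1494, 0.9888, 1.2542], [0.0, 0.0, 0.0, 1.0]]
tray [([0.562, 0.078, 0.103], 0.61)]
lip [([0.584, -0.014, 0.11], 0.83)]
scale [([0.61, -0.068, -0.0], 0.83)]
pan
[... 488 characters left out ...]
35, 0.0, 270.4416792679508], [0.0, 503.43806771309335, 215.72350959765097], [0.0, 0.0, 1.0]] [[0.8637, 0.3751, -0.3366, 0.1119], [-0.5038, 0.6258, -0.5954, -0.7852], [-0.0126, 0.6838, 0.7295, 1.0737], [0.0, 0.0, 0.0, 1.0]]
tray [([0.565, 0.075, 0.1], 0.89)]
lip [([0.586, -0.008, 0.108], 0.95)]
scale [([0.58, 0.1, 0.106], 0.5)]
pan_floor [([0.607, -0.061, 0.069], 0.9)]
pointer_tip [([0.626, -0.153, 0.075], 0.44)]
target_tab []
washer1 [([0.539, 0.088, 0.108], 0.62), ([0.599, 0.018, 0.107], 0.61), ([0.579, 0.098, 0.106], 0.58), ([0.592, 0.053, 0.106], 0.39), ([0.55, 0.052, 0.108], 0.38)]
bell [([0.619, -0.481, -0.0], 0.72)]
mallet [([0.454, 0.559, 0.0], 0.87)]
jar [([0.62, 0.424, 0.001], 0.7)]
```

```bash
python3 - <<'E'
import cv2
a=cv2.imread("pics/top0.png");b=cv2.imread("pics/side0.png")
# crops
cv2.imwrite("pics/top.png",a)
cv2.imwrite("pics/side.png",cv2.resize(b[120:400,160:530],None,fx=2,fy=2,interpolation=cv2.INTER_CUBIC))
E
```

```text
(no output)
```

View pics/top.png

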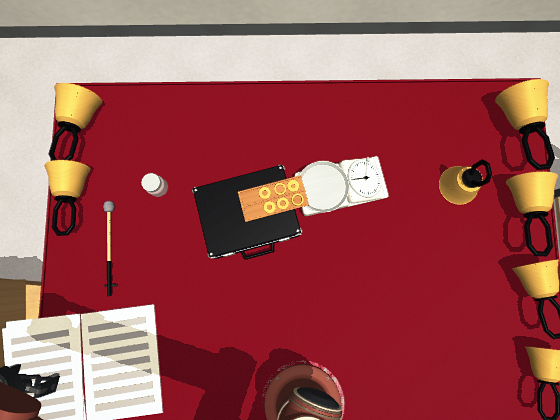

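View pics/side.png

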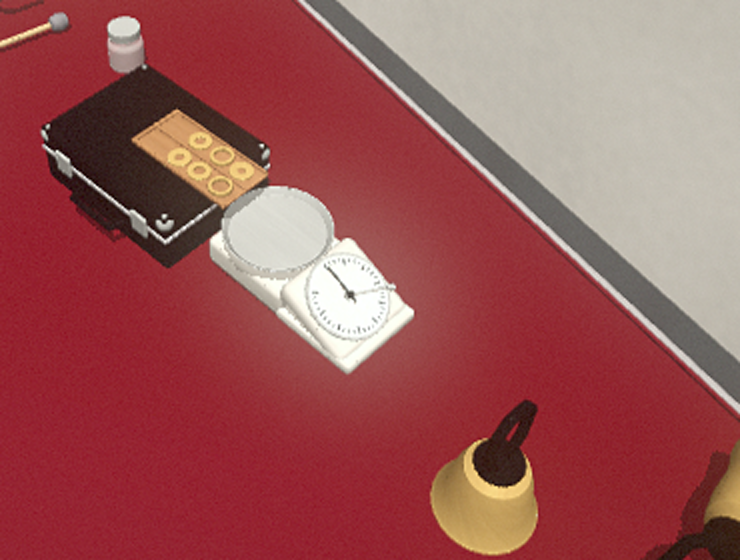

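```bash
cat > h.py <<'E'
import numpy as np
from scipy.spatial.transform import Rotation as R
from plant import *
def go(p,yaw):
    """shift/turn fractions in tool axes to world p, tool down with tool-y at angle yaw (deg)"""
    s=state();q=s["tool_rot"];T=R.from_quat([q[1],q[2],q[3],q[0]])
    a=np.radians(yaw);y=np.array([np.cos(a),np.sin(a),0]);z=np.array([0,0,-1.]);x=np.cross(y,z)
    G=R.from_matrix(np.c_[x,y,z])
    print("from",s["tool_pos"].round(4),"shift",(T.inv().apply(np.array(p)-s["tool_pos"])/.5).round(4),"turn",((T.inv()*G).as_rotvec()/1.5).round(4),"F",s["contact_force"].round(2),"t",round(s["time"],2))
E
python3 -c "
from h import *
go([.57,.06,.33],15)"
```

```text
from [0.1411 0.6088 0.2313] shift [-1.0835 -0.8756 -0.1974] turn [-0.      0.      0.7208] F [-0.13  0.51  0.09] t 1.1
```

Call:
jog_arm(
  motion="0 -0.09 -0.07 -0.04 0 0 0.11; 0 -0.18 -0.145 -0.08 0 0 0.22; 0 -0.27 -0.22 -0.12 0 0 0.33; 0 -0.36 -0.29 -0.16 0 0 0.44; 0 -0.45 -0.36 -0.19 0 0 0.55",
)

```text
time: 1.72
tool_pos: [0.3206, 0.3813, 0.3277]
tool_rot: [0.0, 0.505, 0.863, 0.001]
contact_force: [1.3, 0.5, 0.2]
gripper_width: -0.001
grasp_force: 0.0
```

```bash
python3 -c "
from h import *
go([.57,.06,.33],15)"
```

```text
from [0.3206 0.3813 0.3277] shift [-0.8046  0.1193 -0.0047] turn [ 0.0012 -0.0004  0.1674] F [1.33 0.53 0.23] t 1.73
```

Call:
jog_arm(
  motion="0 -0.11 0.017 0 0 0 0.03; 0 -0.22 0.034 0 0 0 0.07; 0 -0.33 0.05 0 0 0 0.1; 0 -0.45 0.067 0 0 0 0.13; 0 -0.56 0.084 -0.005 0 0 0.167",
)

```text
time: 2.35
tool_pos: [0.4957, 0.1584, 0.3289]
tool_rot: [0.0, 0.607, 0.794, 0.0]
contact_force: [-0.1, 0.3, 0.9]
gripper_width: -0.001
grasp_force: 0.0
```

```bash
python3 -c "
from h import *
go([.57,.06,.33],15)"
```

```text
from [0.4957 0.1584 0.3289] shift [-0.2288  0.0919 -0.0022] turn [ 0.0003 -0.      0.0023] F [-0.1   0.27  0.9 ] t 2.35
```

Call:
jog_arm(
  motion="0 -0.08 0.03 0 0 0 0; 0 -0.16 0.065 0 0 0 0; 0 -0.229 0.092 -0.002 0 0 0; 0 -0.229 0.092 -0.002 0 0 0; 0 -0.229 0.092 -0.002 0 0 0",
)

```text
time: 2.98
tool_pos: [0.5692, 0.0623, 0.3298]
tool_rot: [-0.0, 0.606, 0.795, 0.0]
contact_force: [0.3, -0.9, -0.8]
gripper_width: -0.002
grasp_force: 0.0
```

```bash
python3 - <<'E'
from h import *
import cv2
f=grab_frame("wrist");im=f["color"][:,:,::-1].copy();D=f["range_z"];K=f["intrinsics"];W=f["world_from_camera"]
np.savez("w.npz",D=D,K=K,W=W,im=im)
print(np.round(W,3).tolist(),state()["tool_pos"])
print("lip",[(d["at"],round(d["p"],2)) for d in place_of("wrist","lip")],"tray",[(d["at"],round(d["p"],2)) for d in place_of("wrist","tray")])
for d in place_of("wrist","washer1")[:8]: print(np.round(d["at"],4),round(d["p"],2))
for t in("pan_floor","target_tab","pointer_tip"): print(t,[(d["at"],round(d["p"],2)) for d in place_of("wrist",t)[:1]])
cv2.imwrite("pics/w1.png",im)
E
```

```text
[[0.965, -0.252, -0.077, 0.55], [0.264, 0.922, 0.283, 0.136], [-0.001, -0.293, 0.956, 0.471], [0.0, 0.0, 0.0, 1.0]] [0.56906736 0.0626078  0.3298902 ]
lip [([0.5852, -0.0115, 0.1049], 0.78), ([0.5646, 0.0088, 0.1093], 0.64)] tray [([0.5611, 0.0797, 0.1043], 0.75)]
[0.588  0.0537 0.1092] 0.89
[0.5975 0.0188 0.1073] 0.79
[0.5473 0.0505 0.1076] 0.69
[0.5626 0.0089 0.106 ] 0.66
[0.5419 0.0853 0.1099] 0.64
[0.5794 0.0986 0.1095] 0.61
pan_floor []
target_tab []
pointer_tip [([0.5841, -0.0116, 0.1063], 0.29)]
```

View pics/w1.png

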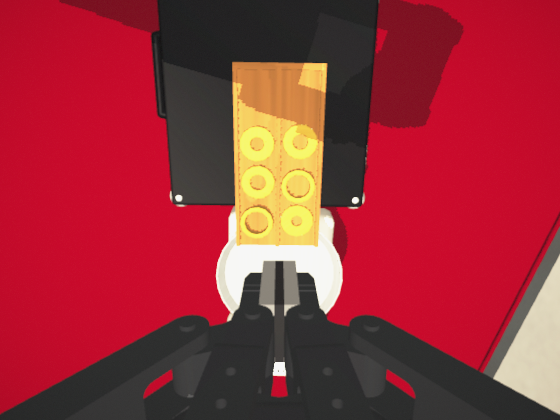

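```bash
cat > m.py <<'E'
from h import *
import cv2
d=np.load("w.npz");D,K,W,im=d["D"],d["K"],d["W"],d["im"]
v,u=np.mgrid[:420,:560]
c=np.stack([(u-K[0,2])/K[0,0]*D,-(v-K[1,2])/K[1,1]*D,-D,np.ones_like(D)],-1)
P=(c@W.T)[...,:3]
def onz(u,v,z):
    r=W[:3,:3]@[(u-K[0,2])/K[0,0],-(v-K[1,2])/K[1,1],-1]
    return W[:3,3]+r*(z-W[2,3])/r[2]
bl,br,fl,fr=[onz(*p,z) for p,z in (((233,63),.109),((327,63),.109),((235,245),.107),((319,245),.107))]
print("lip",(fl+fr)/2,"len",np.linalg.norm((bl+br-fl-fr)/2),"w",np.linalg.norm(bl-br),np.linalg.norm(fl-fr))
ax=(bl+br-fl-fr)[:2];ang=np.degrees(np.arctan2(*ax[::-1]));print("tray y angle",ang)
t=np.radians(ang);Y=np.array([np.cos(t),np.sin(t)]);X=np.array([Y[1],-Y[0]])
lip=((fl+fr)/2)[:2]
fz=np.median(P[75:120,240:320,2]);
print("floor z depth back",fz,"front",np.median(P[236:243,245:310,2]))
Hs=cv2.cvtColor(im,cv2.COLOR_BGR2HSV)
for (a,b) in ((257,222),(257,182),(256,143),(297,221),(298,185),(300,142)):
    rr=np.hypot(u-a,v-b);m=(rr<22)&(Hs[...,0]>=25)&(Hs[...,0]<=33)&(Hs[...,1]>150)&(Hs[...,2]>90)
    (cu,cv_),(w,h),_=cv2.minAreaRect(np.argwhere(m)[:,::-1].astype(np.float32)) if m.sum()>20 else ((0,0),(0,0),0)
    zz=P[...,2][m];top=np.median(zz) if m.any() else 0
    p=onz(cu,cv_,top)
    q=p[:2]-lip
    print((round(cu,1),round(cv_,1)),(round(w,1),round(h,1)),m.sum(),"top %.4f"%top,np.percentile(zz,[10,90]).round(4),"floorlocal",np.median(P[...,2][(rr>20)&(rr<24)&~m]).round(4),"xy",p[:2].round(4),"tray",(q@X).round(4),(q@Y).round(4))
E
python3 m.py
```

```text
lip [ 0.58723045 -0.01000088  0.107     ] len 0.17884984934004441 w 0.08534192296735574 0.08851656023257234
tray y angle 104.33439097986495
floor z depth back 0.10598423247232394 front 0.10599348372159068
(256.0, 222.5) (31.8, 30.4) 229 top 0.1125 [0.106  0.1134] floorlocal 0.1063 xy [0.5596 0.0104] tray -0.0218 0.0266
(257.5, 182.0) (33.3, 32.1) 194 top 0.1094 [0.1065 0.1108] floorlocal 0.1064 xy [0.5506 0.0509] tray -0.0204 0.0681
(256.5, 144.0) (34.0, 33.0) 152 top 0.1085 [0.1056 0.11  ] floorlocal 0.1064 xy [0.5404 0.0869] tray -0.0214 0.1054
(296.5, 218.0) (36.0, 31.0) 293 top 0.1087 [0.1062 0.11  ] floorlocal 0.1066 xy [0.5985 0.0247] tray 0.0195 0.0309
(297.2, 186.7) (32.5, 34.6) 265 top 0.1118 [0.1062 0.113 ] floorlocal 0.1067 xy [0.5898 0.0572] tray 0.0191 0.0645
(297.8, 144.2) (33.8, 28.3) 169 top 0.1094 [0.1059 0.1103] floorlocal 0.1062 xy [0.5788 0.0973] tray 0.0184 0.1061
```

```bash
cat >> h.py <<'E'
ang=np.radians(104.3);Y=np.array([np.cos(ang),np.sin(ang)]);X=np.array([Y[1],-Y[0]]);LIP=np.array([.586,-.0105])
def tgo(x,y,z): go([*(LIP+x*X+y*Y),z],14.3)
def where():
    q=state()["tool_pos"];d=q[:2]-LIP;print("tray",(d@X).round(4),(d@Y).round(4),"z",q[2].round(4))
E
python3 -c "
from h import *
tgo(-.021,.032,.121)"
```

```text
from [0.5692 0.0625 0.33  ] shift [-0.085  -0.0472  0.418 ] turn [0.0002 0.     0.0126] F [ 0.9  -0.19 -0.4 ] t 3.33
```

Call:
jog_arm(
  motion="0 -0.03 -0.02 0.11 0 0 0.005; 0 -0.06 -0.035 0.22 0 0 0.01; 0 -0.085 -0.047 0.33 0 0 0.0126; 0 -0.085 -0.047 0.395 0 0 0.0126; 0 -0.085 -0.047 0.416 0 0 0.0126",
)

```text
time: 3.95
tool_pos: [0.5562, 0.015, 0.1191]
tool_rot: [-0.002, 0.614, 0.789, -0.001]
contact_force: [0.7, 1.4, -0.3]
gripper_width: -0.001
grasp_force: 0.0
```

```bash
python3 -c "
from h import *
tgo(-.021,.032,.118);where()"
```

```text
from [0.5562 0.015  0.1191] shift [-0.0001  0.0032  0.0022] turn [-0.0029 -0.0011 -0.0006] F [ 0.68  1.36 -0.32] t 3.95
tray -0.0226 0.0321 z 0.1191
```

Call:
jog_arm(
  motion="0 0 0.002 0 0 0 0; 0 0 0.002 0 0 0 0; 0 0 0.002 0.001 0 0 0; 0 0 0.002 0.002 0 0 0; 0 0 0.002 0.003 0 0 0",
)

```text
time: 4.58
tool_pos: [0.5591, 0.015, 0.1207]
tool_rot: [0.0, 0.614, 0.789, 0.0]
contact_force: [0.2, 0.3, -0.3]
gripper_width: 0.003
grasp_force: 0.0
```

Call:
jog_arm(
  motion="0 0 0 0.002 0 0 0; 0 0 0 0.004 0 0 0; 0 0 0 0.006 0 0 0; 0 0 0 0.008 0 0 0; 0 0 0 0.0095 0 0 0",
)

```text
time: 5.2
tool_pos: [0.5589, 0.015, 0.1154]
tool_rot: [-0.0, 0.614, 0.789, -0.0]
contact_force: [0.2, 0.3, 0.0]
gripper_width: -0.006
grasp_force: 0.0
```

Now 0.2 mm per row.

Call:
jog_arm(
  motion="0 0 0 0.0004 0 0 0; 0 0 0 0.0008 0 0 0; 0 0 0 0.0012 0 0 0; 0 0 0 0.0016 0 0 0; 0 0 0 0.002 0 0 0",
)

```text
time: 5.82
tool_pos: [0.559, 0.015, 0.1146]
tool_rot: [0.0, 0.614, 0.789, -0.0]
contact_force: [0.3, 0.6, 0.2]
gripper_width: 0.001
grasp_force: 0.0
```

Call:
jog_arm(
  motion="0 0 0 0.0004 0 0 0; 0 0 0 0.0008 0 0 0; 0 0 0 0.0012 0 0 0; 0 0 0 0.0016 0 0 0; 0 0 0 0.002 0 0 0",
)

```text
time: 6.45
tool_pos: [0.5591, 0.015, 0.1139]
tool_rot: [0.0, 0.614, 0.789, 0.0]
contact_force: [-0.9, 0.1, 2.9]
gripper_width: -0.004
grasp_force: 1.0
```

Call:
jog_arm(
  motion="0 0 0 0.0001 0 0 0; 0 0 0 0.0002 0 0 0; 0 0 0 0.0002 0 0 0; 0 0 0 0.0002 0 0 0; 0 0 0 0.0002 0 0 0",
)

```text
time: 7.08
tool_pos: [0.5592, 0.015, 0.1137]
tool_rot: [0.0, 0.614, 0.789, 0.0]
contact_force: [-1.1, -0.3, 4.0]
gripper_width: 0.002
grasp_force: 2.0
```

Call:
jog_arm(
  motion="0 -0.004 0 0 0 0 0; 0 -0.009 0 0 0 0 0; 0 -0.014 0 0 0 0 0; 0 -0.019 0 0 0 0 0; 0 -0.024 0 0 0 0 0",
)

```text
time: 7.7
tool_pos: [0.5621, 0.0032, 0.1136]
tool_rot: [0.0, 0.614, 0.789, 0.0]
contact_force: [0.1, 1.0, 4.3]
gripper_width: 0.004
grasp_force: 2.6
```

```bash
python3 - <<'E'
from h import *
import cv2
where();print(state()["contact_force"])
for c in("wrist",):
    f=grab_frame(c);cv2.imwrite("pics/w2.png",f["color"][150:330,180:400,::-1].repeat(3,0).repeat(3,1))
E
```

```text
tray -0.0198 0.0192 z 0.1136
[0.1126884  0.99273758 4.33025023]
```

View pics/w2.png

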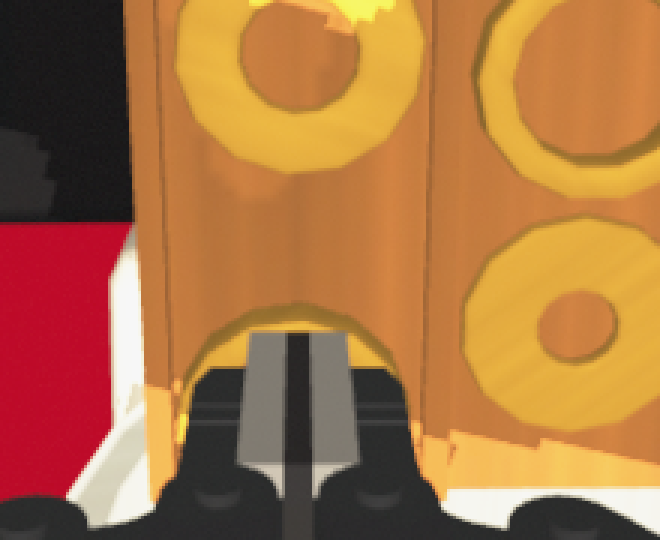

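Call:
jog_arm(
  motion="0 -0.008 0 0 0 0 0; 0 -0.018 0 0 0 0 0; 0 -0.028 0 0 0 0 0; 0 -0.038 0 0 0 0 0; 0 -0.048 0 0 0 0 0",
)

```text
time: 8.38
tool_pos: [0.568, -0.0202, 0.1136]
tool_rot: [0.0, 0.614, 0.789, 0.0]
contact_force: [0.3, 1.7, 4.6]
gripper_width: -0.003
grasp_force: 2.4
```

```bash
python3 - <<'E'
from h import *
import cv2
where()
f=grab_frame("side");cv2.imwrite("pics/s2.png",cv2.resize(f["color"][150:310,210:400,::-1],None,fx=4,fy=4,interpolation=cv2.INTER_CUBIC)[:600])
E
```

```text
tray -0.0198 -0.0049 z 0.1136
```

View pics/s2.png

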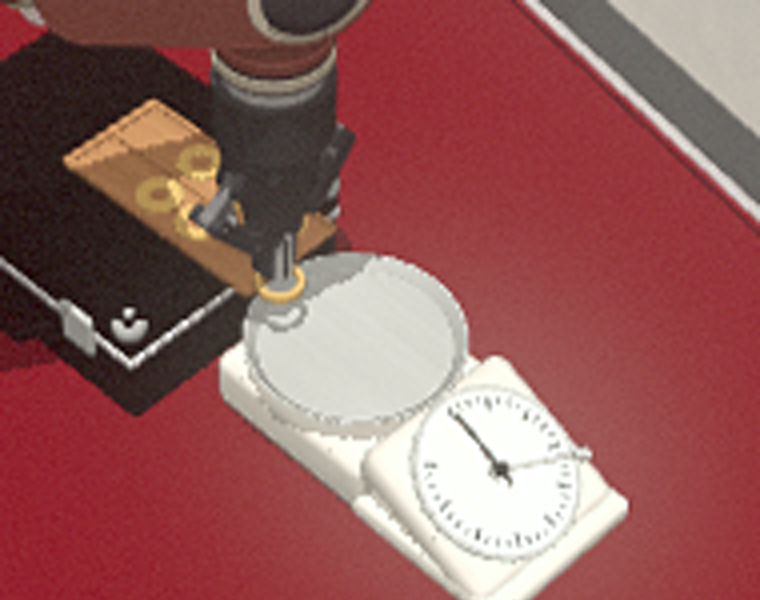

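Call:
jog_arm(
  motion="0 -0.008 0 0 0 0 0; 0 -0.014 0 0 0 0 0; 0 -0.014 -0.005 0 0 0 0; 0 -0.014 -0.025 0 0 0 0; 0 -0.014 -0.05 0 0 0 0",
)

```text
time: 9.05
tool_pos: [0.5441, -0.0328, 0.1129]
tool_rot: [-0.001, 0.614, 0.789, -0.0]
contact_force: [-0.7, -0.4, -0.0]
gripper_width: 0.005
grasp_force: 0.0
```

```bash
python3 - <<'E'
from h import *
import cv2
where()
f=grab_frame("side");cv2.imwrite("pics/s3.png",cv2.resize(f["color"][150:310,210:400,::-1],None,fx=4,fy=4,interpolation=cv2.INTER_CUBIC)[:600])
# next: R1 centre tray (.0195,.0295)
tgo(.020,.035,.121)
E
```

```text
tray -0.0461 -0.0113 z 0.1129
from [ 0.5424 -0.0329  0.1123] shift [ 0.092   0.1353 -0.0177] turn [-0.0023 -0.0009 -0.0007] F [ 0.61  0.02 -1.24] t 9.1
```

View pics/s3.png

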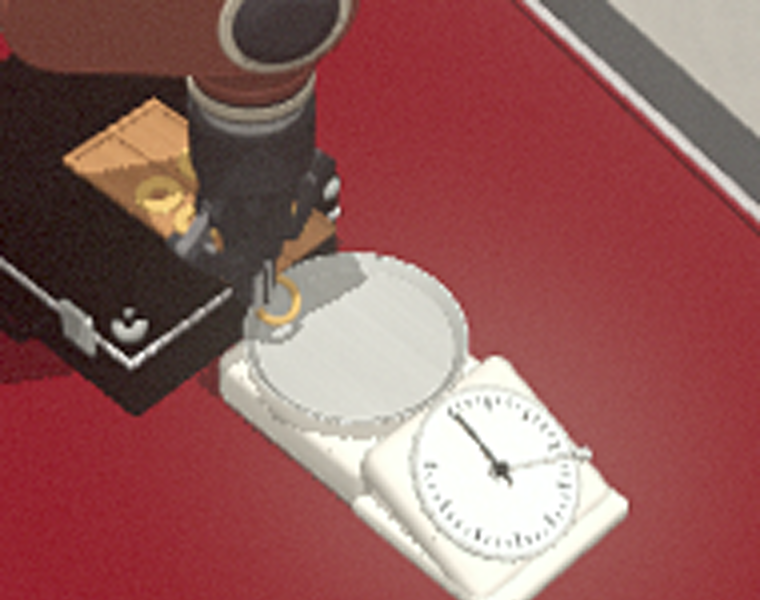

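Call:
jog_arm(
  motion="0 0 0 -0.02 0 0 0; 0 0 0 -0.06 0 0 0; 0 0.03 0.05 -0.06 0 0 0; 0 0.07 0.1 -0.05 0 0 0; 0 0.092 0.13 -0.04 0 0 0",
)

```text
time: 9.72
tool_pos: [0.5985, 0.0288, 0.1351]
tool_rot: [0.001, 0.614, 0.79, 0.001]
contact_force: [-0.4, 0.1, 0.4]
gripper_width: 0.004
grasp_force: 0.0
```

```bash
python3 - <<'E'
from h import *
import cv2
where()
f=grab_frame("side");cv2.imwrite("pics/s4.png",cv2.resize(f["color"][150:310,210:400,::-1],None,fx=4,fy=4,interpolation=cv2.INTER_CUBIC)[:600])
tgo(.020,.035,.118)
E
```

```text
tray 0.0218 0.035 z 0.1351
from [0.5987 0.0299 0.1338] shift [-0.0021 -0.0046  0.0316] turn [ 0.0011 -0.0004  0.0005] F [-2.3   1.46 -0.05] t 9.78
```

View pics/s4.png

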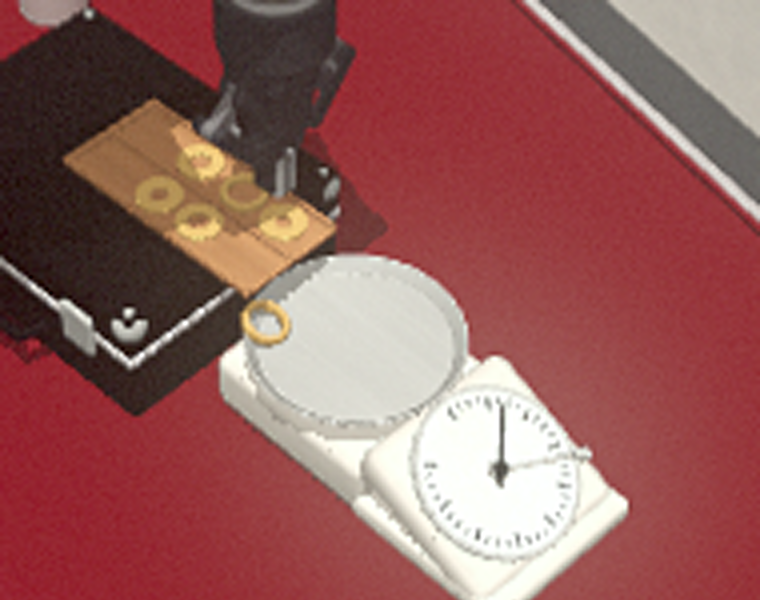

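Call:
jog_arm(
  motion="0 -0.001 -0.003 0.01 0 0 0; 0 -0.001 -0.003 0.02 0 0 0; 0 -0.001 -0.003 0.028 0 0 0; 0 -0.001 -0.003 0.032 0 0 0; 0 -0.001 -0.003 0.034 0 0 0",
)

```text
time: 10.4
tool_pos: [0.5956, 0.0266, 0.1164]
tool_rot: [-0.0, 0.614, 0.789, -0.0]
contact_force: [-0.7, 0.2, 0.3]
gripper_width: 0.001
grasp_force: 0.0
```

```bash
python3 - <<'E'
from h import *
where();print(state()["contact_force"])
grab_frame("side"); 
for t in("pan_floor","pointer_tip","target_tab","washer1"):
    print(t,[(np.round(d["at"],4).tolist(),round(d["p"],2)) for d in place_of("side",t)[:6]])
grab_frame("top"); 
for t in("pan_floor","pointer_tip","target_tab","washer1"):
    print(t,[(np.round(d["at"],4).tolist(),round(d["p"],2)) for d in place_of("top",t)[:6]])
E
```

```text
tray 0.0184 0.0336 z 0.1164
[-0.69047112  0.20207311  0.27639486]
pan_floor [([0.6064, -0.0628, 0.0668], 0.72)]
pointer_tip [([0.6061, -0.0649, 0.0667], 0.19)]
target_tab [([0.5868, -0.0075, 0.1083], 0.68), ([0.6711, -0.198, 0.0486], 0.39)]
washer1 [([0.5519, 0.0537, 0.1089], 0.63), ([0.5763, 0.1002, 0.1086], 0.56), ([0.5543, -0.0231, 0.0669], 0.53), ([0.5354, 0.0863, 0.1082], 0.4), ([0.5991, 0.0199, 0.1075], 0.37), ([0.5891, 0.0541, 0.1051], 0.37)]
pan_floor [([0.6066, -0.0651, 0.0617], 0.85), ([0.6096, -0.0669, 0.0002], 0.42)]
pointer_tip [([0.6493, -0.1592, 0.0687], 0.54)]
target_tab []
washer1 [([0.5891, 0.0536, 0.1076], 0.56)]
```

Call:
jog_arm(
  motion="0 0 0 0.0018 0 0 0; 0 0 0 0.0036 0 0 0; 0 0 0 0.0054 0 0 0; 0 0 0 0.007 0 0 0; 0 0 0 0.0082 0 0 0",
)

```text
time: 11.52
tool_pos: [0.5957, 0.0269, 0.1123]
tool_rot: [-0.0, 0.614, 0.789, -0.0]
contact_force: [-0.5, -0.3, -1.1]
gripper_width: -0.004
grasp_force: 0.0
```

Call:
jog_arm(
  motion="0 0 0 0.0004 0 0 0; 0 0 0 0.0008 0 0 0; 0 0 0 0.0012 0 0 0; 0 0 0 0.0016 0 0 0; 0 0 0 0.002 0 0 0",
)

```text
time: 12.15
tool_pos: [0.5957, 0.0269, 0.1114]
tool_rot: [0.0, 0.614, 0.789, 0.0]
contact_force: [1.0, 0.2, -0.7]
gripper_width: -0.004
grasp_force: 0.0
```

Call:
jog_arm(
  motion="0 0 0 0.0004 0 0 0; 0 0 0 0.0008 0 0 0; 0 0 0 0.0012 0 0 0; 0 0 0 0.0016 0 0 0; 0 0 0 0.002 0 0 0",
)

```text
time: 12.78
tool_pos: [0.5957, 0.0269, 0.1103]
tool_rot: [-0.0, 0.614, 0.789, -0.0]
contact_force: [0.2, -0.2, -0.1]
gripper_width: 0.001
grasp_force: 0.0
```

Call:
jog_arm(
  motion="0 0 0 0.0004 0 0 0; 0 0 0 0.0008 0 0 0; 0 0 0 0.0012 0 0 0; 0 0 0 0.0012 0 0 0; 0 0 0 0.0012 0 0 0",
)

```text
time: 13.4
tool_pos: [0.5959, 0.0269, 0.1101]
tool_rot: [0.0, 0.614, 0.789, 0.0]
contact_force: [-0.9, -1.2, 2.2]
gripper_width: 0.002
grasp_force: 1.3
```

Call:
jog_arm(
  motion="0 0 0 0.0004 0 0 0; 0 -0.006 0 0.0004 0 0 0; 0 -0.015 0 0.0004 0 0 0; 0 -0.025 0 0.0004 0 0 0; 0 -0.035 0 0.0004 0 0 0",
)

```text
time: 14.02
tool_pos: [0.6003, 0.0095, 0.1099]
tool_rot: [0.0, 0.614, 0.789, 0.0]
contact_force: [-0.5, 1.6, 5.1]
gripper_width: 0.002
grasp_force: 2.5
```

```bash
python3 - <<'E'
from h import *
where();print(state()["contact_force"])
grab_frame("wrist")
print([(np.round(d["at"],4).tolist(),round(d["p"],2)) for d in place_of("wrist","washer1")[:6]])
E
```

```text
tray 0.0188 0.0159 z 0.1099
[-0.47393935  1.60737543  5.13141417]
[([0.5397, 0.0857, 0.1092], 0.96)]
```

Call:
jog_arm(
  motion="0 -0.01 0 0 0 0 0; 0 -0.02 0 0 0 0 0; 0 -0.032 0 0 0 0 0; 0 -0.044 0 0 0 0 0; 0 -0.053 0 0 0 0 0",
)

```text
time: 14.75
tool_pos: [0.6067, -0.0162, 0.1097]
tool_rot: [0.0, 0.614, 0.789, -0.0]
contact_force: [0.8, -2.2, 2.4]
gripper_width: 0.002
grasp_force: 1.4
```

Call:
jog_arm(
  motion="0 -0.002 0 0 0 0 0; 0 -0.002 0 -0.01 0 0 0; 0 -0.002 0 -0.03 0 0 0; 0 0.03 0 -0.05 0 0 0; 0 0.08 0 -0.05 0 0 0",
)

```text
time: 15.38
tool_pos: [0.5973, 0.0239, 0.1366]
tool_rot: [0.001, 0.614, 0.789, 0.001]
contact_force: [-0.5, 0.4, 0.4]
gripper_width: -0.001
grasp_force: 0.0
```

```bash
python3 - <<'E'
from h import *
import cv2
where()
f=grab_frame("side");cv2.imwrite("pics/s5.png",cv2.resize(f["color"][150:310,210:400,::-1],None,fx=4,fy=4,interpolation=cv2.INTER_CUBIC)[:600])
# R2 centre tray (.0195,.0645)
tgo(.0195,.069,.121)
E
```

```text
tray 0.0195 0.0305 z 0.1366
from [0.5961 0.0269 0.1359] shift [0.0704 0.001  0.0299] turn [ 0.001  -0.0014  0.0005] F [-0.58  1.56  0.64] t 15.43
```

View pics/s5.png

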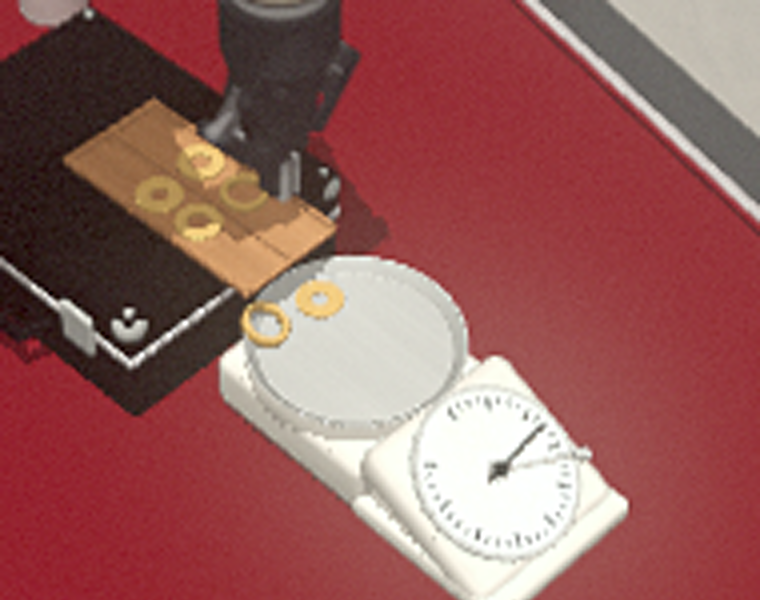

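Call:
jog_arm(
  motion="0 0.03 0.001 0 0 0 0; 0 0.06 0.001 0.005 0 0 0; 0 0.067 0.001 0.018 0 0 0; 0 0.067 0.001 0.028 0 0 0; 0 0.067 0.001 0.033 0 0 0",
)

```text
time: 16.05
tool_pos: [0.5886, 0.0552, 0.1172]
tool_rot: [-0.0, 0.614, 0.789, -0.0]
contact_force: [-0.3, 1.4, -0.4]
gripper_width: 0.003
grasp_force: 0.0
```

Call:
jog_arm(
  motion="0 0 0 0 0 0 0; 0 0 0 0 0 0 0; 0 0 0 0.001 0 0 0; 0 0 0 0.002 0 0 0; 0 0 0 0.003 0 0 0",
)

```text
time: 16.68
tool_pos: [0.5889, 0.0556, 0.1166]
tool_rot: [0.0, 0.614, 0.789, 0.0]
contact_force: [0.3, -1.0, -0.5]
gripper_width: -0.001
grasp_force: 0.0
```

```bash
python3 - <<'E'
from h import *
where()
E
```

```text
tray 0.0191 0.0633 z 0.1166
```

Call:
jog_arm(
  motion="0 0.006 0 0 0 0 0; 0 0.011 0 0 0 0 0; 0 0.011 0 0.001 0 0 0; 0 0.011 0 0.0025 0 0 0; 0 0.011 0 0.004 0 0 0",
)

```text
time: 17.3
tool_pos: [0.5876, 0.0609, 0.1145]
tool_rot: [0.0, 0.614, 0.789, -0.0]
contact_force: [0.1, -0.2, -0.7]
gripper_width: 0.0
grasp_force: 0.0
```

Call:
jog_arm(
  motion="0 0 0 0.0004 0 0 0; 0 0 0 0.0008 0 0 0; 0 0 0 0.0012 0 0 0; 0 0 0 0.0014 0 0 0; 0 0 0 0.0014 0 0 0",
)

```text
time: 17.92
tool_pos: [0.5875, 0.0609, 0.1139]
tool_rot: [-0.0, 0.614, 0.789, 0.0]
contact_force: [-0.6, -0.1, 0.3]
gripper_width: -0.002
grasp_force: 0.0
```

Call:
jog_arm(
  motion="0 0 0 0.0003 0 0 0; 0 0 0 0.0006 0 0 0; 0 0 0 0.0009 0 0 0; 0 0 0 0.0012 0 0 0; 0 0 0 0.0012 0 0 0",
)

```text
time: 18.55
tool_pos: [0.5877, 0.0609, 0.1135]
tool_rot: [0.0, 0.614, 0.789, 0.0]
contact_force: [0.2, 0.3, 1.4]
gripper_width: -0.004
grasp_force: 0.6
```

Call:
jog_arm(
  motion="0 0 0 0.0003 0 0 0; 0 0 0 0.0006 0 0 0; 0 -0.006 0 0.0006 0 0 0; 0 -0.014 0 0.0006 0 0 0; 0 -0.024 0 0.0006 0 0 0",
)

```text
time: 19.18
tool_pos: [0.5909, 0.049, 0.1133]
tool_rot: [0.0, 0.614, 0.789, 0.0]
contact_force: [-0.6, 1.9, 4.3]
gripper_width: -0.002
grasp_force: 1.9
```

```bash
python3 - <<'E'
from h import *
where()
grab_frame("side")
for t in ("washer1","pan_floor"): print([(np.round(d["at"],4).tolist(),round(d["p"],2)) for d in place_of("side",t)[:6]])
E
```

```text
tray 0.0194 0.0565 z 0.1133
[([0.5569, -0.0218, 0.0685], 0.59), ([0.5786, 0.0994, 0.1061], 0.58), ([0.5397, 0.0865, 0.1078], 0.54), ([0.5498, 0.0515, 0.1092], 0.53), ([0.6059, -0.0192, 0.0608], 0.49), ([0.5927, 0.04, 0.1055], 0.47)]
[([0.6085, -0.063, 0.064], 0.74), ([0.4551, 0.5616, 0.004], 0.5)]
```

Call:
jog_arm(
  motion="0 -0.01 0 0 0 0 0; 0 -0.022 0 0 0 0 0; 0 -0.034 0 0 0 0 0; 0 -0.047 0 0 0 0 0; 0 -0.06 0 0 0 0 0",
)

```text
time: 19.95
tool_pos: [0.5981, 0.0199, 0.1132]
tool_rot: [0.0, 0.614, 0.789, 0.0]
contact_force: [0.4, 2.0, 4.7]
gripper_width: 0.004
grasp_force: 2.6
```

Call:
jog_arm(
  motion="0 -0.013 0 0 0 0 0; 0 -0.027 0 0 0 0 0; 0 -0.041 0 0 0 0 0; 0 -0.054 0 0 0 0 0; 0 -0.066 0 0 0 0 0",
)

```text
time: 20.58
tool_pos: [0.6062, -0.0122, 0.1131]
tool_rot: [0.0, 0.614, 0.789, 0.0]
contact_force: [-0.5, 1.0, 4.7]
gripper_width: -0.002
grasp_force: 2.5
```

```bash
python3 - <<'E'
from h import *
where()
grab_frame("side")
for t in ("washer1",): print([(np.round(d["at"],4).tolist(),round(d["p"],2)) for d in place_of("side",t)[:6]])
E
```

```text
tray 0.0191 -0.0066 z 0.1131
[([0.5814, 0.0987, 0.1069], 0.64), ([0.6038, -0.0181, 0.0621], 0.56), ([0.5537, -0.0207, 0.0652], 0.51), ([0.6063, -0.017, 0.1041], 0.44), ([0.5413, 0.0864, 0.107], 0.42), ([0.5463, 0.0555, 0.1055], 0.42)]
```

Call:
jog_arm(
  motion="0 -0.006 0 0 0 0 0; 0 -0.01 0 0 0 0 0; 0 -0.01 0 -0.01 0 0 0; 0 -0.01 0 -0.04 0 0 0; 0 0.02 0 -0.1 0 0 0",
)

```text
time: 21.3
tool_pos: [0.6023, -0.0022, 0.162]
tool_rot: [-0.002, 0.614, 0.789, -0.001]
contact_force: [-0.2, 0.9, -0.6]
gripper_width: -0.001
grasp_force: 0.0
```

Call:
jog_arm(
  motion="0 0.05 0 -0.08 0 0 0; 0 0.1 0 -0.15 0 0 0; 0 0.15 0 -0.2 0 0 0; 0 0.15 0 -0.2 0 0 0; 0 0.15 0 -0.2 0 0 0",
)

```text
time: 21.92
tool_pos: [0.5847, 0.0703, 0.2621]
tool_rot: [-0.0, 0.614, 0.789, -0.001]
contact_force: [0.6, 0.1, 0.4]
gripper_width: -0.001
grasp_force: 0.0
```

```bash
python3 - <<'E'
from h import *
import cv2
where()
f=grab_frame("side");cv2.imwrite("pics/s6.png",cv2.resize(f["color"][150:310,210:400,::-1],None,fx=4,fy=4,interpolation=cv2.INTER_CUBIC)[:600])
for t in ("washer1","pan_floor","pointer_tip","target_tab"): print(t,[(np.round(d["at"],4).tolist(),round(d["p"],2)) for d in place_of("side",t)[:6]])
E
```

```text
tray 0.0187 0.0786 z 0.2621
washer1 [([0.5511, 0.0554, 0.1083], 0.57), ([0.5541, -0.0234, 0.0657], 0.48), ([0.6063, 0.0006, 0.07], 0.46), ([0.5783, 0.1004, 0.1055], 0.4), ([0.5396, 0.085, 0.1089], 0.39), ([0.622, 0.4244, -0.0017], 0.27)]
pan_floor [([0.6076, -0.0627, 0.0639], 0.61), ([0.566, 0.0779, 0.1011], 0.15)]
pointer_tip []
target_tab [([0.5574, -0.0233, 0.0617], 0.61), ([0.6734, -0.1992, 0.0453], 0.37), ([0.5656, 0.0713, 0.1039], 0.29)]
```

View pics/s6.png

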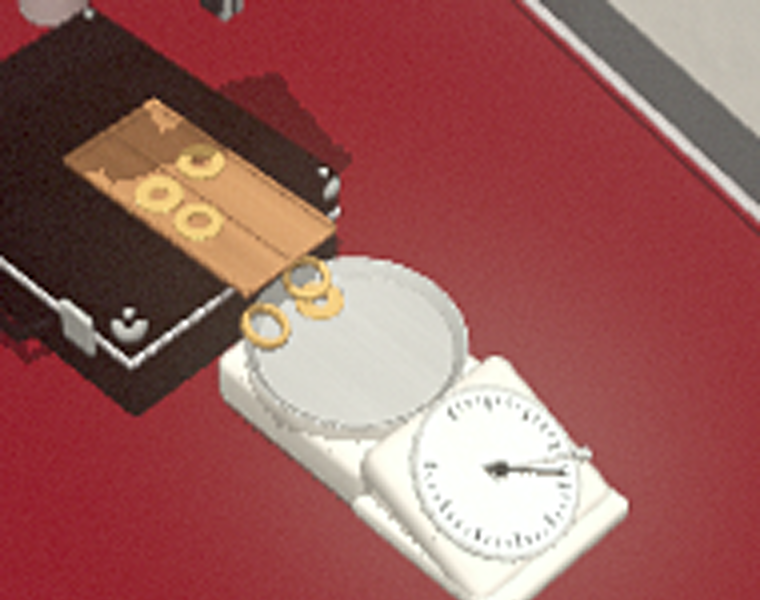

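```bash
python3 - <<'E'
from h import *
f=grab_frame("side");K=f["intrinsics"];W=f["world_from_camera"];D=f["range_z"]
def onz(u,v,z):
    u=u/4+210;v=v/4+150
    r=W[:3,:3]@[(u-K[0,2])/K[0,0],-(v-K[1,2])/K[1,1],-1]
    return (W[:3,3]+r*(z-W[2,3])/r[2])[:2]
L,Rr,T,B=[onz(*p,.070) for p in((246,340),(467,340),(357,256),(357,430))]
from scipy.optimize import least_squares
s=least_squares(lambda c:[np.hypot(*(p-c))-.075 for p in (L,Rr,T,B)],[.607,-.063]);c=s.x
print("pan",c,s.fun)
for n,u,v in(("w1",266,325),("w3",306,277),("w2",320,302)):
    for z in(.064,.07,.076): 
        p=onz(u,v,z);print(n,z,p.round(4),"dist",np.hypot(*(p-c)).round(4))
# depth points of each washer
import cv2
Hs=cv2.cvtColor(f["color"],cv2.COLOR_RGB2HSV)
v,u=np.mgrid[:420,:560]
P=(np.stack([(u-K[0,2])/K[0,0]*D,-(v-K[1,2])/K[1,1]*D,-D,np.ones_like(D)],-1)@W.T)[...,:3]
for a,b in((266,325),(306,277)):
    m=(np.hypot(u-a/4-210,v-b/4-150)<6.5)&(Hs[...,1]>100)&(Hs[...,0]>15)&(Hs[...,0]<35)
    q=P[m];print(m.sum(),"z",np.percentile(q[:,2],[5,50,95]).round(4),"mid",((q.min(0)+q.max(0))/2).round(4),np.median(q,0).round(4))
i=state();print(i["time"])
E
```

```text
pan [ 0.60499912 -0.06469944] [-0.0022425  -0.00225026  0.00077943  0.00080178]
w1 0.064 [ 0.5631 -0.0186] dist 0.0623
w1 0.07 [ 0.5604 -0.0231] dist 0.061
w1 0.076 [ 0.5577 -0.0277] dist 0.06
w3 0.064 [0.6088 0.0049] dist 0.0697
w3 0.07 [6.059e-01 2.000e-04] dist 0.0649
w3 0.076 [ 0.6029 -0.0045] dist 0.0603
w2 0.064 [ 0.6049 -0.0195] dist 0.0452
w2 0.07 [ 0.602 -0.024] dist 0.0408
w2 0.076 [ 0.5991 -0.0286] dist 0.0366
56 z [0.0681 0.0733 0.0807] mid [ 0.3432 -0.3968  0.5703] [ 0.5574 -0.0243  0.0733]
65 z [0.0647 0.0735 0.0797] mid [0.6046 0.01   0.0729] [ 0.6039 -0.0073  0.0735]
22.225
```

Call:
jog_arm(
  motion="0 0 0 0 0 0 0; 0 0 0 0 0 0 0; 0 0 0 0 0 0 0; 0 0 0 0 0 0 0; 0 0 0 0 0 0 0",
)

```text
time: 22.85
tool_pos: [0.5851, 0.0706, 0.263]
tool_rot: [0.0, 0.614, 0.789, -0.0]
contact_force: [-0.4, 0.5, 0.3]
gripper_width: -0.002
grasp_force: 0.0
```

Call:
jog_arm(
  motion="0 0 0 0 0 0 0; 0 0 0 0 0 0 0; 0 0 0 0 0 0 0; 0 0 0 0 0 0 0; 0 0 0 0 0 0 0",
)

```text
time: 23.48
tool_pos: [0.5851, 0.0706, 0.2629]
tool_rot: [-0.0, 0.614, 0.789, -0.0]
contact_force: [0.5, -0.8, 0.3]
gripper_width: 0.001
grasp_force: 0.0
```

```bash
python3 - <<'E'
from h import *
import cv2
f=grab_frame("side");cv2.imwrite("pics/s7.png",cv2.resize(f["color"][200:300,250:380,::-1],None,fx=6,fy=6,interpolation=cv2.INTER_CUBIC))
E
```

```text
(no output)
```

View pics/s7.png

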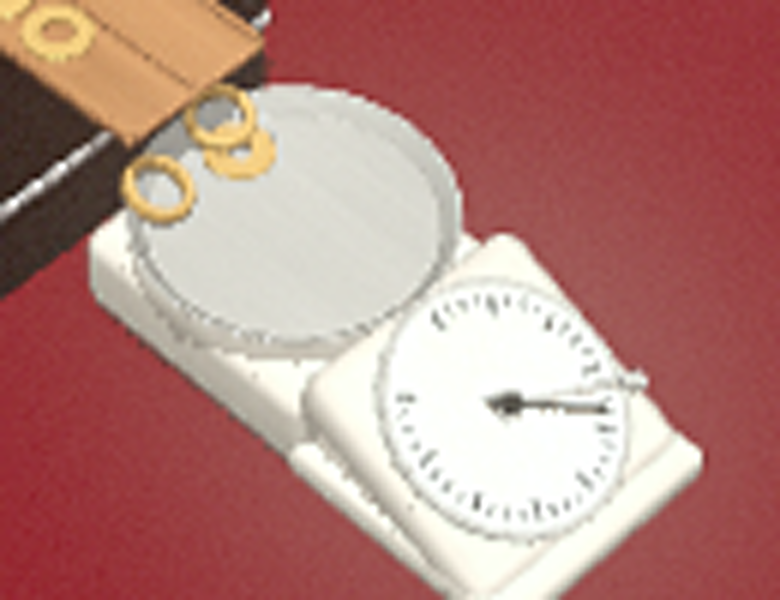

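The pointer tip at (605,408) has settled clockwise past the tab at (630,382). Three washers lie in the pan, at (158,188), (220,117) and (240,152).

```bash
python3 -c "
from plant import *
print(job_done())"
```

```text
the job is handed in; nothing more can be done
None
```

The job is handed in: three washers are in the pan, two of them leaning on its rim, the pointer has settled just past the target tab, and the other three are still in the tray; no verdict came back, and one mistyped lift swept the finger about 25 mm sideways as the first washer tipped off, which still fell into the pan.

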